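Clear the peg sharpener and hold its jaws open for the next peg

ROBOT

A 6-joint arm with a two-finger parallel gripper is mounted at the origin on the work surface. World frame = base frame: x ahead of the robot, y to its left, z up, the work surface at z = 0. Lengths are in m, angles in rad, forces in N, time in s.
With the tool pointing down it reaches from about 0.35 to 0.975 m from the base axis. Payload 4.9 kg.
Tool frame: the origin (TCP) lies on the centre line of the jaws, within the pads' length; the fingertips stand 14 mm ahead of it and the grasp point (between the pads) lies 5 mm behind it; z points along the fingers, y is the line along which they close (so a half turn about z gives the same grasp; the last joint's range is limited). The gripper opens to 85 mm and grips with 20 to 120 N. Pads are 22 mm wide; open, the fingers measure 114 mm over their backs; the gripper's body (76 mm by 85 mm) begins 54 mm behind the grasp point. The pads swing forward as they close: fully open they stand 13 mm farther back than shut.
Start: joints at [1.175, 0.053, 1.613, -0, 1.476, -0.119], TCP at [0.171, 0.601, 0.245] pointing down, gripper open.
Joint ranges: [-3.01, 3.01], [-1.01, 2.22], [0.06, 2.58], [-1.02, 4.17], [0.09, 2.62], [-3.14, 3.14]. Speed limits (rad/s): [2.57, 2.57, 3.14, 3.14, 3.14, 3.14].

INTERFACE

Orientations are given as a unit quaternion [w, x, y, z].
In Python, from plant import * gives the robot as it stands.
- The arm moves only by the tool send_rows, never from a script. Its argument "steps" is a list of rows, each an object with "translation": the shift along the tool's x, y, z in cm, a list of three; "delta_rot": the turn, a rotation vector about the tool's x, y, z in rad, a list of three; "jaw": the finger opening in cm, from 0 to 8.54. In form: [{"translation": [dx, dy, dz], "delta_rot": [rx, ry, rz], "jaw": jaw}, ...]. A call has exactly 8 rows; each row is the pose to reach, as a shift and turn from the pose commanded when the call began, along the tool's axes at that moment; what a row does not reach only later rows make up. A row lasts 1/10 s, in which the tool goes at most 50 mm and 8.59 degrees, less where a joint would pass 70% of its speed; a pose out of reach is approached as far as the arm can. A call with a gripper value outside its range is refused whole. The fingers move at their own pace and stop on an object; the grip force is fixed at half the most. Time passes only in rows, so rows that repeat a pose let the fingers close, or fill a call up. It gives the time, the measured TCP pose, the force, the opening and the grip force at its end, in the units of the state.
- state(): the state, without advancing time (a new reading comes with each control period).
- grab_frame(name): name is "scene" or "side" or "wrist"; returns a dict with "pixels" (400x640x3 uint8, blue, green, red), "range_z" (400x640 float32, m along the optical axis (not along the pixel's ray), 0 where there is no reading), "fx", "fy", "cx", "cy" (pixels), "rvec" (rotation vector, rad) and "tvec" (3), from world to camera coordinates, as OpenCV has them. Camera axes: x right, y down, z forward; pixel columns grow to the right and rows downward; lengths in m; the calibration is good to about 2 mm. A picture is of the moment at which its call begins.
- job_done(): hands the job in; it is judged then, once.
The state is a dict: "time": time; "joint_pos": joint angles; "joint_vel": joint speeds; "joint_efforts": joint torques, N m; "tool_pos": TCP position; "tool_rot": TCP orientation; "contact_force": force on the tool from outside, world axes, zero at the start; "ft_torque": the same for the moment, N m; "gripper_width": opening from 0.0 (shut) to 1.0 (fully open); "grasp_force": force on a finger pad.
Only numpy, scipy, OpenCV 4.12 (cv2) and the standard library are available. Lean on these libraries where they do the work, as an engineer would, in place of code of your own. Each camera call takes 0.05 s, during which the arm holds its last target. There are 200 camera calls.

TASK

Get the hand-crank sharpener on the shelf ready for the next wooden peg: give its crank one full turn, clockwise as seen from the crank end, from hanging straight down round to hanging straight down again, so that the last shavings drop off the cutter. Let go of the crank, then pinch together the two black tabs on top of the round front plate to open its jaws, draw the plate out against its spring until the red bands on its two guide rods have just come clear of the housing, and finish while holding it right there with the tabs pinched, so that a peg can be fed in. Leave the other things on the shelf alone.

Things in the scene. Friction and masses are not known exactly. Their poses are not given: they have to be found in the camera images.
- sharpener: hand-crank sharpener for pencil-thick wooden pegs, petrol-blue, fixed to the shelf by a round vacuum foot, 94 mm across. Origin: centre of the foot's underside, on the shelf; z up; -x points out of the front (light-grey round plate, pegs go in), +x to the crank at the rear, y across. A small vacuum lever sticks out on the +y side to y = 72 mm, under 20 mm high
- housing (a point): point on the main axis (of plate, cutter and crank), 100 mm above the sharpener's origin; the axis runs along the sharpener's x. The housing is a barrel of 66 mm diameter about this axis (top at 133 mm height), from x = -45 to +45 mm, over a shavings bin 56 mm wide
- face_plate (a joint): how far the front plate is drawn out along -x of the sharpener, m: 0 = home, end stop at 0.050. A spring draws it home with 2.8 N at 0, 5.7 N at the mark. It rides on two 8 mm steel guide rods that slide out of the housing; each has a red band, 8 mm wide, that begins to show at 0.028 and has just fully come out of the housing at 0.036: that is the mark
- plate (a point): centre of the back face of the front plate; on the main axis, at x = -48 mm of the sharpener when home; it moves with the plate. The plate is a light-grey disc, 60 mm diameter, 20 mm thick (x = -48 to -68 mm when home), with a dark hole and two brass jaws in its front
- tabs (a point): point midway between the two black pinch tabs on top of the plate, 148 mm high, at x = -61 mm of the sharpener when home; moves with the plate. The tabs stand 40 mm apart over their outer faces along the sharpener's y when free; each is 14 mm long along x, 5 mm thick and reaches 10 mm above this point. Beside them the plate's rim lies below 124 mm height
- tab_a (a joint): how far the tab on the sharpener's +y side is pinched inwards, m: 0 = free, 0.006 = fully in, at its stop. Its spring pushes back with 2 N at 0 and 5 N at 0.006. Pinching both tabs opens the jaws in the plate
- tab_b (a joint): the same for the tab on the sharpener's -y side
- crank (a joint): turn of the crank, rad: 0 = knob hanging straight down, positive clockwise as seen from the crank end (looking along -x of the sharpener), 6.283 = one full turn. From the bottom it first moves to the sharpener's -y side, then over the top, then down on the +y side. It turns lightly and stays where it is left; no end stop
- crank_knob (a point): grip point on the axis of the crank's black knob, at x = +100 mm of the sharpener, on a circle of 42 mm radius about the main axis: 58 mm above the shelf when hanging. The knob is 17 mm thick, 50 mm long (x = 65 to 115 mm, along x) and spins freely on its pin, so the hand holding it need not turn. Flat steel crank arm at x = 55 to 61 mm, hub 20 mm across
- peg_jar: open glass jar full of wooden pegs, 82 mm diameter, 128 mm tall over the pegs, loose; origin centre of its underside; leave alone
- steel_cup: empty stainless steel cup, 76 mm diameter at the rim, 85 mm tall, loose; origin centre of its underside; leave alone
- white_bottle: closed white bottle, 64 mm diameter, 170 mm tall, loose; origin centre of its underside; leave alone
- tub: dispenser tub with a press-button and flip lid, 109 x 109 mm, 106 mm tall, loose; origin centre of its underside; leave alone
Mind the look-alikes: they are no part of the job. Of the things like the sharpener, leave any that is green or pink; of the rest the smaller one is meant.

How it is judged:
On the way, in this order (a step that is already met when the one before it is completed fails the run):
1. the crank has been given one full turn clockwise (knob hanging down again, within 0.35 rad) (value of joint crank between 5.93 and 6.63 rad), for 0.2 s.
2. both tabs are pinched and the front plate is out at the red bands (value of joint face_plate between 0.034 and 0.043 m and value of joint each of tab_a, tab_b above 0.0025 m and contact force between the fingers and sharpener above 3 N), for 0.3 s.
At the end, for the whole second after the job is handed in: The fingers hold the front plate still, 34 to 43 mm out (red bands just clear of the housing at 36 mm), both tabs pinched in by more than 2.5 mm; the crank stays one full turn on from its start, its knob within 0.35 rad of hanging straight down (all of step 1 and all of step 2 and velocity of joint face_plate between -0.01 and 0.01 m/s); the arm keeps its last pose, push and grip.
It fails at once if a jar, cup, bottle or tub on the shelf is shifted by more than 15 mm or tipped (distance of any of peg_jar, steel_cup, white_bottle, tub from where it was at the start of the episode above 0.015 m or angle between any of peg_jar, steel_cup, white_bottle, tub's own z axis and vertical above 0.2 rad).
It also fails if it takes over 56 s, if anything falls off the work surface, if the arm or the gripper's body presses on something with over 40 N, if the wrist force passes 120 N, or if a joint passes its speed limit or range.

## Working session

There is one attempt and no reset: what is moved stays moved. The work goes in short steps, Python scripts to look and compute and a tool call to move; the robot and the scene stay as the last step left them, time stands still between calls to the robot, and variables do not carry over. Pictures are saved under pics/ and viewed, at most 10 in all, crops included, and the job is handed in when it is done.

Besides the shell and the picture viewer there is one more tool, called after "Call:" as a command line: name --argument value ..., lists and objects as JSON in quotes. send_rows: Moves the arm, as the interface text tells. Its arguments: {"type":"object","properties":{"steps":{"type":"array","items":{"type":"object","properties":{"translation":{"type":"array","items":{"type":"number"}},"delta_rot":{"type":"array","items":{"type":"number"}},"jaw":{"type":"number"}}}}},"required":["steps"]}

```bash
mkdir -p pics; ls
cat > h.py <<'E'
from plant import *
import numpy as np, cv2
from scipy.spatial.transform import Rotation as R
def cloud(f):
    z=f["range_z"]; v,u=np.indices(z.shape)
    c=np.stack([(u-f["cx"])/f["fx"]*z,(v-f["cy"])/f["fy"]*z,z],-1)
    Rm=cv2.Rodrigues(np.array(f["rvec"],float))[0]
    P=(c-np.array(f["tvec"]).ravel())@Rm
    P[z==0]=np.nan
    return P
def proj(f,p):
    return cv2.projectPoints(np.array(p,float).reshape(-1,3),np.array(f["rvec"],float),np.array(f["tvec"],float),np.array([[f["fx"],0,f["cx"]],[0,f["fy"],f["cy"]],[0,0,1]]),None)[0].reshape(-1,2)
def tool():
    s=state(); q=s["tool_rot"]; return s,np.array(s["tool_pos"]),R.from_quat([q[1],q[2],q[3],q[0]])
E
python3 - <<'E'
from h import *
import pickle
F={n:grab_frame(n) for n in("scene","side")}
pickle.dump(F,open("f0.pkl","wb"))
for n in F: cv2.imwrite(f"pics/{n}0.png",F[n]["pixels"])
cv2.imwrite("pics/a0.png",cv2.resize(np.vstack([F["scene"]["pixels"],F["side"]["pixels"]]),(480,600)))
print(state())
for n in F: f=F[n]; print(n,-cv2.Rodrigues(np.array(f["rvec"]))[0].T@np.array(f["tvec"]).ravel(),f["fx"])
E
```

```text
pics
{'time': 0.1, 'joint_pos': array([ 1.17499317e+00,  5.33468375e-02,  1.61418202e+00, -2.08575390e-05,
        1.47602547e+00, -1.18999821e-01]), 'joint_vel': array([ 0.00044757,  0.0002449 , -0.00318824, -0.00044864,  0.00069911,
       -0.00017166]), 'joint_efforts': array([ 2.02594815e-04, -3.94893980e+01, -3.71365106e+01, -4.33298214e-05,
        3.87726977e-03, -1.36389843e-06]), 'tool_pos': array([0.17059054, 0.60069141, 0.2441361 ]), 'tool_rot': array([-2.39650600e-04,  1.37959188e-01,  9.90437429e-01, -9.51163390e-04]), 'contact_force': array([ 0.07135949, -0.10191081,  0.09577567]), 'ft_torque': array([-0.01597494,  0.05086737, -0.02748927]), 'grasp_force': 0.0, 'gripper_width': 1.000774364029947}
scene [1.28542523 0.21083275 1.25802916] 431.11643923202837
side [ 0.46494622 -1.19090373  0.84492829] 500.3914350217515
```

View pics/scene0.png

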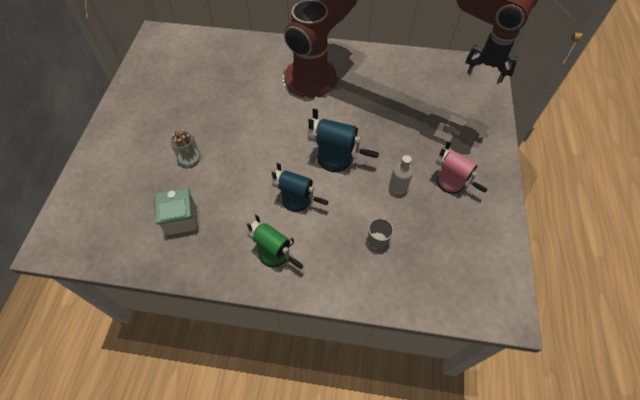

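View pics/side0.png

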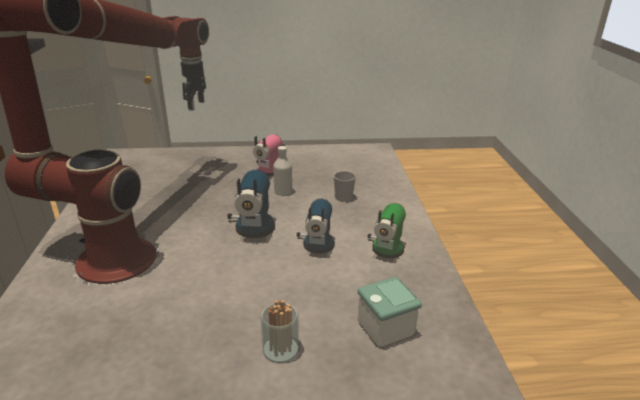

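Candidates in the scene view: large blue (337,143), small blue (295,188), green (272,243) and pink (458,170). I choose the smaller blue one, at (295,188) in scene and (319,225) in side. I'll check it in a crop and measure its pose.

Run:
```python
from h import *
import pickle
F=pickle.load(open("f0.pkl","rb"))
Ps=cloud(F["scene"]); Pd=cloud(F["side"])
cs=F["scene"]["pixels"][155:225,260:340]; cd=F["side"]["pixels"][190:260,285:365]
cv2.imwrite("pics/c0.png",np.hstack([cv2.resize(cs,(400,350),interpolation=2),cv2.resize(cd,(400,350),interpolation=2)]))
print("small body",Ps[188,295],"big",Ps[140,337])
A=Ps[150:225,258:340].reshape(-1,3);B=Pd[185:262,285:350].reshape(-1,3)
c=Ps[188,295][:2]
for n,Q in(("sc",A),("sd",B)):
    Q=Q[np.isfinite(Q[:,2])]; Q=Q[(np.linalg.norm(Q[:,:2]-c,axis=1)<.16)]
    for lo,hi in((.02,.06),(.06,.1),(.1,.125),(.125,.14),(.14,.17)):
        q=Q[(Q[:,2]>lo)&(Q[:,2]<hi)]
        if len(q)>5:
            m=q.mean(0);w,v=np.linalg.eigh(np.cov((q-m)[:,:2].T)); print(n,lo,len(q),m.round(4),v[:,1].round(3),np.sqrt(w).round(4))
import cv2
# other object positions
for n,(u,v) in dict(jar=(182,140),tub=(173,205),green=(270,242),bottle=(403,175),cup=(380,235),pink=(458,170)).items(): print(n,Ps[v,u].round(3))
# black knobs / front points side view
hs=cv2.cvtColor(F["scene"]["pixels"],cv2.COLOR_BGR2HSV);
for (n,P,f) in(("sc",Ps,F["scene"]),("sd",Pd,F["side"])):
    hv=cv2.cvtColor(f["pixels"],cv2.COLOR_BGR2HSV)
    d=np.linalg.norm(P[...,:2]-c,axis=-1)<.16
    k=d&(P[...,2]>.025)&(hv[...,2]<60)&(hv[...,1]<90)
    nn,l,st,ce=cv2.connectedComponentsWithStats(k.astype(np.uint8))
    for i in range(1,nn):
        if st[i,4]>6: print(n,ce[i].round(),st[i],P[l==i].mean(0).round(4))
    b=d&(P[...,2]>.1)&(hv[...,1]>110)&(hv[...,0]>80)&(hv[...,0]<115); q=P[b]; print("blue",len(q),q.mean(0))
    t=q[q[:,2]>.12]; m=t.mean(0); w,v=np.linalg.eigh(np.cov((t-m)[:,:2].T)); print(m,v[:,1],np.sqrt(w),q[:,2].max())
```

```text
small body [0.60091365 0.04644514 0.12065145] big [0.41963671 0.15413167 0.15139384]
sc 0.02 208 [0.6025 0.0463 0.0394] [0.04  0.999] [0.0077 0.0331]
sc 0.06 240 [0.6003 0.0659 0.0761] [0.024 1.   ] [0.0084 0.0474]
sc 0.1 368 [0.5968 0.0326 0.1151] [-0.303  0.953] [0.0314 0.0398]
sc 0.125 374 [0.5788 0.031  0.13  ] [0.008 1.   ] [0.0257 0.0323]
sc 0.14 46 [ 0.5777 -0.0219  0.1501] [-0.994  0.112] [0.0048 0.0523]
sd 0.02 274 [0.5725 0.0097 0.0368] [-0.928 -0.373] [0.0181 0.0242]
sd 0.06 184 [ 0.5656 -0.0179  0.0842] [-0.764 -0.645] [0.0131 0.0231]
sd 0.1 298 [ 0.5724 -0.002   0.1139] [0.499 0.866] [0.0184 0.0355]
sd 0.125 295 [0.5705 0.0239 0.1305] [0.252 0.968] [0.0118 0.0355]
sd 0.14 39 [ 0.5582 -0.022   0.1507] [-0.962  0.272] [0.0051 0.0179]
jar [ 0.423 -0.393  0.054]
tub [ 0.705 -0.319  0.101]
green [0.797 0.009 0.134]
bottle [0.502 0.375 0.118]
cup [0.665 0.329 0.004]
pink [0.457 0.547 0.118]
sc [278. 166.] [277 163   4   7  22] [ 0.5447 -0.0148  0.1455]
sc [274. 175.] [272 172   4   7  20] [ 0.5797 -0.0231  0.1467]
sc [308. 189.] [304 179   8  19  72] [0.5895 0.0848 0.1048]
sc 
[... 232 characters left out ...]
012476 0.03856538 0.12708103] [0.18901148 0.98197488] [0.01638947 0.02500099] 0.1371974618521798
sd [310. 213.] [309 209   2   9  11] [ 0.5443 -0.0163  0.1413]
sd [322. 214.] [321 211   3   7  11] [ 0.5784 -0.0239  0.1419]
sd [327. 237.] [326 230   5  14  35] [0.5983 0.0167 0.0404]
blue 0 [nan nan nan]<stdin>:28: RuntimeWarning: Mean of empty slice.
  ret = um.true_divide(
<stdin>:29: RuntimeWarning: Mean of empty slice.
  avg = a.mean(axis, **keepdims_kw)
<stdin>:29: RuntimeWarning: Degrees of freedom <= 0 for slice
  c *= np.true_divide(1, fact)
  c *= np.true_divide(1, fact)
Traceback (most recent call last):
ValueError: zero-size array to reduction operation maximum which has no identity
```

View pics/c0.png

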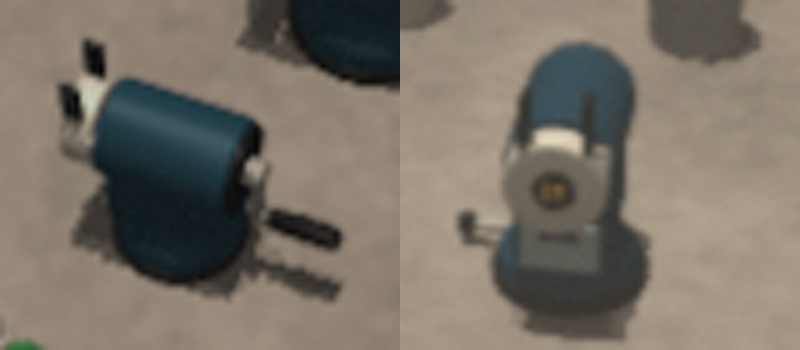

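The crop confirms it: petrol-blue body, light-grey plate with two tabs, crank hanging at lower right. Yaw of sharpener x is about 75.5°, origin about (0.577, 0.040). Moving towards the knob.

Call:
send_rows --steps '[{"translation": [-4,-2.5,-1.5],"delta_rot": [0,0,0.1],"jaw": 8.5},{"translation": [-8,-5,-3],"delta_rot": [0,0,0.2],"jaw": 8.5},{"translation": [-12,-7.5,-3.6],"delta_rot": [0,0,0.3],"jaw": 8.5},{"translation": [-16,-10,-3.6],"delta_rot": [0,0,0.4],"jaw": 8.5},{"translation": [-20,-12.5,-3.6],"delta_rot": [0,0,0.5],"jaw": 8.5},{"translation": [-24,-14.5,-3.6],"delta_rot": [0,0,0.6],"jaw": 8.5},{"translation": [-27,-16.5,-3.6],"delta_rot": [0,0,0.7],"jaw": 8.5},{"translation": [-27,-16.5,-3.6],"delta_rot": [0,0,0.774],"jaw": 8.5}]'

```text
time: 0.9
tool_pos: [0.3877, 0.3656, 0.2807]
tool_rot: [0.0, 0.505, 0.863, -0.001]
contact_force: [-0.9, -0.5, -0.4]
gripper_width: 0.993
grasp_force: 0.0
```

```bash
cat >> h.py <<'E'
def go(p,yaw=None):
    "tool-frame shift (cm) and turn to reach world p, tool down, tool x at yaw (deg)"
    s,t,r=tool()
    print("t",round(s["time"],2),"tcp",t.round(4),"yaw",np.degrees(np.arctan2(*r.as_matrix()[1::-1,0])).round(2),"d",(r.inv().apply(np.array(p)-t)*100).round(2),end=" ")
    if yaw is not None:
        c,n=np.cos(np.radians(yaw)),np.sin(np.radians(yaw)); M=R.from_matrix(np.array([[c,n,0],[n,-c,0],[0,0,-1]]))
        print("rot",(r.inv()*M).as_rotvec().round(3),end="")
    print()
E
python3 -c "
from h import *
go([.600,.125,.28],75.5)"
```

```text
t 0.9 tcp [0.3877 0.3656 0.2807] yaw 119.28 d [-31.37   6.75   0.11] rot [-0.     0.002  0.764]
```

Call:
send_rows --steps '[{"translation": [-4.5,1,0],"delta_rot": [0,0,0.1],"jaw": 8.5},{"translation": [-9,2,0],"delta_rot": [0,0,0.2],"jaw": 8.5},{"translation": [-13.5,3,0],"delta_rot": [0,0,0.3],"jaw": 8.5},{"translation": [-18,4,0],"delta_rot": [0,0,0.42],"jaw": 8.5},{"translation": [-22.5,5,0],"delta_rot": [0,0,0.54],"jaw": 8.5},{"translation": [-27,6,0],"delta_rot": [0,0,0.66],"jaw": 8.5},{"translation": [-31,6.8,0],"delta_rot": [0,0,0.764],"jaw": 8.5},{"translation": [-31.4,6.8,0],"delta_rot": [0,0,0.764],"jaw": 8.5}]'

```text
time: 1.7
tool_pos: [0.6023, 0.1264, 0.2802]
tool_rot: [0.0, 0.79, 0.613, -0.001]
contact_force: [-0.4, 0.4, -0.2]
gripper_width: 0.997
grasp_force: 0.0
```

Run:
```python
from h import *
import pickle
f=grab_frame("wrist"); pickle.dump(f,open("w1.pkl","wb")); cv2.imwrite("pics/w1.png",f["pixels"])
go([.600,.125,.28],75.5)
Rm=cv2.Rodrigues(np.array(f["rvec"]))[0]; print("cam",-Rm.T@np.array(f["tvec"]).ravel(),Rm[2])
```

```text
t 1.75 tcp [0.6014 0.1276 0.2802] yaw 75.84 d [-0.29 -0.07  0.03] rot [-0.001  0.001  0.006]
cam [0.62287939 0.20517833 0.40799312] [-0.07952643 -0.3066821  -0.94848386]
```

View pics/w1.png

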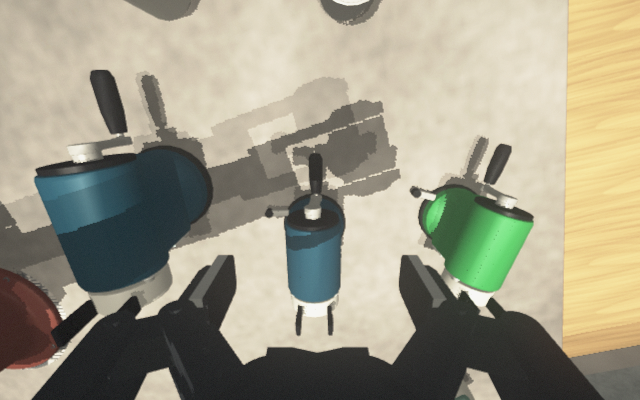

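The wrist view shows the small blue sharpener centred: knob (315,172), hub (313,212), tabs (299,318) and (331,318). It is well aligned between the fingers. I'll measure from this view's depth.

Run:
```python
from h import *
import pickle
f=pickle.load(open("w1.pkl","rb")); P=cloud(f); hv=cv2.cvtColor(f["pixels"],cv2.COLOR_BGR2HSV)
def blob(n,r,cond):
    v0,v1,u0,u1=r; m=np.zeros(P.shape[:2],bool); m[v0:v1,u0:u1]=True; m&=cond&np.isfinite(P[...,2]); q=P[m]
    v,u=np.where(m); print(n,len(q),"med",np.median(q,0).round(4),"lo",np.percentile(q,2,axis=0).round(4),"hi",np.percentile(q,98,axis=0).round(4),"px",u.mean().round(1),v.mean().round(1)); return q
k=blob("knob",(148,192,300,330),(hv[...,2]<70)&(P[...,2]>.04)&(P[...,2]<.09))
m=k.mean(0);w,v=np.linalg.eigh(np.cov((k-m)[:,:2].T));print("dir",np.degrees(np.arctan2(v[1,1],v[0,1]))%180)
ta=blob("tab L",(300,336,292,305),(hv[...,2]<70)&(P[...,2]>.135)&(P[...,2]<.17))
tb=blob("tab R",(300,336,325,338),(hv[...,2]<70)&(P[...,2]>.135)&(P[...,2]<.17))
h=blob("barrel",(225,300,285,342),(hv[...,1]>80)&(P[...,2]>.115))
# barrel ridge: fit circle cross-section along axis with least squares
from scipy.optimize import least_squares
hh=h[h[:,2]<.14]
def res(p):
    a=np.array([np.cos(p[0]),np.sin(p[0])]); n=np.array([-a[1],a[0]])
    return np.hypot((hh[:,:2]@n)-p[1],hh[:,2]-p[2])-.033
y=np.radians(75.5); o=np.array([.577,.0396]); s=least_squares(res,[y,o@[-np.sin(y),np.cos(y)],.1],loss="soft_l1",f_scale=.002).x
print("axis yaw",np.degrees(s[0]),"off",s[1],"z",s[2])
a=np.array([np.cos(s[0]),np.sin(s[0])]);n=np.array([-a[1],a[0]])
for nm,q in(("knob",k),("ta",ta),("tb",tb),("barrel",h)): print(nm,"along",np.percentile(q[:,:2]@a,[2,50,98]).round(4),"across",(np.percentile(q[:,:2]@n,[2,50,98])-s[1]).round(4))
```

```text
knob 437 med [0.601  0.131  0.0644] lo [0.591  0.1067 0.0598] hi [0.6105 0.1505 0.0668] px 315.3 171.5
dir 76.86805565632608
tab L 90 med [ 0.5456 -0.0094  0.1517] lo [ 0.5428 -0.0192  0.1363] hi [ 0.5483 -0.0082  0.1582] px 298.2 322.7
tab R 78 med [ 0.5795 -0.0173  0.1513] lo [ 0.5769 -0.0268  0.1353] hi [ 0.5816 -0.0159  0.1581] px 329.6 321.8
barrel 2623 med [0.5747 0.0375 0.1296] lo [0.5451 0.0006 0.1171] hi [0.6041 0.0842 0.133 ] px 312.8 268.6
axis yaw 76.5267669010593 off -0.5507299228047123 z 0.0992193136285042
knob along [0.2422 0.2676 0.2874] across [-0.0104 -0.0033  0.0042]
ta along [0.1079 0.1181 0.1195] across [0.0152 0.0174 0.0202]
tb along [0.1087 0.1184 0.1195] across [-0.019  -0.0172 -0.0153]
barrel along [0.1335 0.1703 0.2151] across [-0.0246  0.0004  0.0275]
```

```bash
python3 -c "
from h import *
go([.6016,.1405,.056],76.5)"
```

```text
t 1.75 tcp [0.6014 0.1276 0.2802] yaw 75.84 d [ 1.27 -0.26 22.42] rot [-0.001  0.001 -0.012]
```

Call:
send_rows --steps '[{"translation": [1.5,-0.2,3],"delta_rot": [0,0,-0.015],"jaw": 8.5},{"translation": [1.5,-0.2,6],"delta_rot": [0,0,-0.015],"jaw": 8.5},{"translation": [1.5,-0.2,9],"delta_rot": [0,0,-0.015],"jaw": 8.5},{"translation": [1.5,-0.2,12],"delta_rot": [0,0,-0.015],"jaw": 8.5},{"translation": [1.5,-0.2,14],"delta_rot": [0,0,-0.015],"jaw": 8.5},{"translation": [1.5,-0.2,15],"delta_rot": [0,0,-0.015],"jaw": 8.5},{"translation": [1.5,-0.2,15],"delta_rot": [0,0,-0.015],"jaw": 8.5},{"translation": [1.5,-0.2,15],"delta_rot": [0,0,-0.015],"jaw": 8.5}]'

```text
time: 2.55
tool_pos: [0.6024, 0.1456, 0.1324]
tool_rot: [0.0, 0.783, 0.622, 0.001]
contact_force: [0.5, 0.8, 0.0]
gripper_width: 0.991
grasp_force: 0.0
```

```bash
python3 -c "
from h import *
go([.6016,.1405,.056],76.5)"
```

```text
t 2.55 tcp [0.6024 0.1456 0.1324] yaw 76.93 d [-0.52  0.02  7.64] rot [ 0.001 -0.001  0.008]
```

Call:
send_rows --steps '[{"translation": [-0.5,0,1.5],"delta_rot": [0,0,0.005],"jaw": 8.5},{"translation": [-0.5,0,3],"delta_rot": [0,0,0.005],"jaw": 8.5},{"translation": [-0.5,0,4.5],"delta_rot": [0,0,0.005],"jaw": 8.5},{"translation": [-0.5,0,6],"delta_rot": [0,0,0.005],"jaw": 8.5},{"translation": [-0.5,0,7.2],"delta_rot": [0,0,0.005],"jaw": 8.5},{"translation": [-0.5,0,7.6],"delta_rot": [0,0,0.005],"jaw": 8.5},{"translation": [-0.5,0,7.6],"delta_rot": [0,0,0.005],"jaw": 8.5},{"translation": [-0.5,0,7.6],"delta_rot": [0,0,0.005],"jaw": 8.5}]'

```text
time: 3.35
tool_pos: [0.6015, 0.1403, 0.0558]
tool_rot: [0.0, 0.785, 0.62, 0.0]
contact_force: [0.4, -0.0, 0.5]
gripper_width: 0.994
grasp_force: 0.0
```

```bash
python3 -c "
from h import *
go([.6016,.1405,.056],76.5); print(state()['contact_force'])
f=grab_frame('wrist'); cv2.imwrite('pics/w2.png',f['pixels'][40:360,160:480])"
```

```text
t 3.35 tcp [0.6015 0.1403 0.0558] yaw 76.6 d [ 0.03  0.   -0.02] rot [ 0.001 -0.     0.002]
[ 0.36210144 -0.04156607  0.49562856]
```

View pics/w2.png

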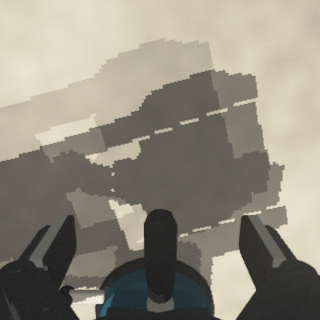

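The knob (crop 160,235 in the middle) sits centred between the pads (75 and 240). Closing.

Call:
send_rows --steps '[{"translation": [0,0,0],"delta_rot": [0,0,0],"jaw": 5},{"translation": [0,0,0],"delta_rot": [0,0,0],"jaw": 3},{"translation": [0,0,0],"delta_rot": [0,0,0],"jaw": 1},{"translation": [0,0,0],"delta_rot": [0,0,0],"jaw": 1},{"translation": [0,0,0],"delta_rot": [0,0,0],"jaw": 1},{"translation": [0,0,0],"delta_rot": [0,0,0],"jaw": 1},{"translation": [0,0,0],"delta_rot": [0,0,0],"jaw": 1},{"translation": [0,0,0],"delta_rot": [0,0,0],"jaw": 1}]'

```text
time: 4.2
tool_pos: [0.6012, 0.1401, 0.0556]
tool_rot: [0.0, 0.785, 0.62, 0.0]
contact_force: [-0.7, -0.4, 1.1]
gripper_width: 0.178
grasp_force: 58.5
```

Call:
send_rows --steps '[{"translation": [0,0.7,-0.08],"delta_rot": [0,0,0],"jaw": 1},{"translation": [0,1.49,-0.32],"delta_rot": [0,0,0],"jaw": 1},{"translation": [0,2.21,-0.71],"delta_rot": [0,0,0],"jaw": 1},{"translation": [0,2.85,-1.23],"delta_rot": [0,0,0],"jaw": 1},{"translation": [0,3.37,-1.87],"delta_rot": [0,0,0],"jaw": 1},{"translation": [0,3.76,-2.59],"delta_rot": [0,0,0],"jaw": 1},{"translation": [0,4.0,-3.38],"delta_rot": [0,0,0],"jaw": 1},{"translation": [0,4.08,-4.2],"delta_rot": [0,0,0],"jaw": 1}]'

```text
time: 5.0
tool_pos: [0.6403, 0.1308, 0.0967]
tool_rot: [-0.001, 0.785, 0.62, -0.001]
contact_force: [-4.9, 1.0, -1.0]
gripper_width: 0.171
grasp_force: 58.4
```

```bash
cat >> h.py <<'E'
a=np.array([.2334,.9724]); n=np.array([-.9724,.2334])
def sh():
    s,t,r=tool(); print("t",round(s["time"],2),"along %.4f across %.4f z %.4f"%(t[:2]@a-.1747,t[:2]@n+.5507,t[2]),"F sharp",np.round([s["contact_force"][:2]@a,s["contact_force"][:2]@n,s["contact_force"][2]],1),"w",round(s["gripper_width"],3),"g",round(s["grasp_force"],1))
E
python3 -c "
from h import *
sh()"
```

```text
t 5.0 along 0.1019 across -0.0414 z 0.0967 F sharp [-0.2  5.  -1. ] w 0.171 g 58.4
```

Call:
send_rows --steps '[{"translation": [0,-0.1,-0.82],"delta_rot": [0,0,0],"jaw": 1},{"translation": [0,-0.36,-1.61],"delta_rot": [0,0,0],"jaw": 1},{"translation": [0,-0.75,-2.33],"delta_rot": [0,0,0],"jaw": 1},{"translation": [0,-1.28,-2.97],"delta_rot": [0,0,0],"jaw": 1},{"translation": [0,-1.92,-3.49],"delta_rot": [0,0,0],"jaw": 1},{"translation": [0,-2.64,-3.88],"delta_rot": [0,0,0],"jaw": 1},{"translation": [0,-3.43,-4.12],"delta_rot": [0,0,0],"jaw": 1},{"translation": [0,-4.25,-4.2],"delta_rot": [0,0,0],"jaw": 1}]'

```text
time: 5.8
tool_pos: [0.5992, 0.1405, 0.1399]
tool_rot: [0.001, 0.785, 0.62, 0.001]
contact_force: [1.6, -0.2, -2.9]
gripper_width: 0.171
grasp_force: 58.6
```

```bash
python3 -c "
from h import *
sh()"
```

```text
t 5.8 along 0.1018 across 0.0009 z 0.1399 F sharp [ 0.2 -1.6 -2.9] w 0.171 g 58.6
```

Call:
send_rows --steps '[{"translation": [0,-0.82,0.08],"delta_rot": [0,0,0],"jaw": 1},{"translation": [0,-1.61,0.32],"delta_rot": [0,0,0],"jaw": 1},{"translation": [0,-2.33,0.71],"delta_rot": [0,0,0],"jaw": 1},{"translation": [0,-2.97,1.23],"delta_rot": [0,0,0],"jaw": 1},{"translation": [0,-3.49,1.87],"delta_rot": [0,0,0],"jaw": 1},{"translation": [0,-3.88,2.59],"delta_rot": [0,0,0],"jaw": 1},{"translation": [0,-4.12,3.38],"delta_rot": [0,0,0],"jaw": 1},{"translation": [0,-4.2,4.2],"delta_rot": [0,0,0],"jaw": 1}]'

```text
time: 6.6
tool_pos: [0.5583, 0.1503, 0.0965]
tool_rot: [-0.0, 0.785, 0.62, -0.0]
contact_force: [1.7, -1.6, 1.4]
gripper_width: 0.177
grasp_force: 59.0
```

```bash
python3 -c "
from h import *
sh()"
```

```text
t 6.6 along 0.1017 across 0.0429 z 0.0965 F sharp [-1.2 -2.1  1.4] w 0.177 g 59.0
```

Call:
send_rows --steps '[{"translation": [0,0.08,0.82],"delta_rot": [0,0,0],"jaw": 1},{"translation": [0,0.32,1.61],"delta_rot": [0,0,0],"jaw": 1},{"translation": [0,0.71,2.33],"delta_rot": [0,0,0],"jaw": 1},{"translation": [0,1.23,2.97],"delta_rot": [0,0,0],"jaw": 1},{"translation": [0,1.87,3.49],"delta_rot": [0,0,0],"jaw": 1},{"translation": [0,2.59,3.88],"delta_rot": [0,0,0],"jaw": 1},{"translation": [0,3.38,4.12],"delta_rot": [0,0,0],"jaw": 1},{"translation": [0,4.2,4.2],"delta_rot": [0,0,0],"jaw": 1}]'

```text
time: 7.4
tool_pos: [0.6, 0.1404, 0.0553]
tool_rot: [-0.0, 0.785, 0.62, -0.0]
contact_force: [-1.7, -0.9, 3.9]
gripper_width: 0.177
grasp_force: 59.4
```

Call:
send_rows --steps '[{"translation": [0,0.1,0],"delta_rot": [0,0,0],"jaw": 1},{"translation": [0,0.1,0],"delta_rot": [0,0,0],"jaw": 1},{"translation": [0,0.1,0],"delta_rot": [0,0,0],"jaw": 1},{"translation": [0,0.1,0],"delta_rot": [0,0,0],"jaw": 4},{"translation": [0,0.1,0],"delta_rot": [0,0,0],"jaw": 6},{"translation": [0,0.1,0],"delta_rot": [0,0,0],"jaw": 8.5},{"translation": [0,0.1,0],"delta_rot": [0,0,0],"jaw": 8.5},{"translation": [0,0.1,0],"delta_rot": [0,0,0],"jaw": 8.5}]'

```text
time: 8.2
tool_pos: [0.6001, 0.1404, 0.0552]
tool_rot: [-0.0, 0.785, 0.62, -0.0]
contact_force: [-0.2, -0.5, 0.3]
gripper_width: 0.991
grasp_force: 0.0
```

```bash
python3 -c "
from h import *
sh()"
```

```text
t 8.2 along 0.1019 across -0.0001 z 0.0552 F sharp [-0.6  0.1  0.3] w 0.991 g 0.0
```

Call:
send_rows --steps '[{"translation": [0,0,-3],"delta_rot": [0,0,0],"jaw": 8.5},{"translation": [0,0,-6],"delta_rot": [0,0,0],"jaw": 8.5},{"translation": [0,0,-10],"delta_rot": [0,0,0],"jaw": 8.5},{"translation": [0,0,-14],"delta_rot": [0,0,0],"jaw": 8.5},{"translation": [0,0,-17],"delta_rot": [0,0,0],"jaw": 8.5},{"translation": [-3,0,-18.5],"delta_rot": [0,0,0],"jaw": 8.5},{"translation": [-7,0,-18.5],"delta_rot": [0,0,0],"jaw": 8.5},{"translation": [-10,0,-18.5],"delta_rot": [0,0,0],"jaw": 8.5}]'

```text
time: 9.0
tool_pos: [0.5771, 0.0417, 0.2415]
tool_rot: [0.001, 0.785, 0.62, 0.001]
contact_force: [0.7, 0.0, 0.9]
gripper_width: 0.994
grasp_force: 0.0
```

Run:
```python
from h import *
import pickle
sh()
f=grab_frame("wrist"); pickle.dump(f,open("w3.pkl","wb")); cv2.imwrite("pics/w3.png",f["pixels"])
P=cloud(f); hv=cv2.cvtColor(f["pixels"],cv2.COLOR_BGR2HSV)
al=P[...,:2]@a-.1747; ac=P[...,:2]@n+.5507
k=(hv[...,2]<75)&(P[...,2]>.143)&(P[...,2]<.17)&(abs(ac)<.035)&(al<-.045)&(al>-.08)
nn,l,st,ce=cv2.connectedComponentsWithStats(k.astype(np.uint8))
for i in range(1,nn):
    if st[i,4]>15:
        m=l==i; print(ce[i].round(1),st[i,4],"al",np.percentile(al[m],[2,50,98]).round(4),"ac",np.percentile(ac[m],[2,50,98]).round(4),"z",np.percentile(P[m][:,2],[2,98]).round(4))
```

```text
t 9.0 along 0.0006 across -0.0007 z 0.2415 F sharp [ 0.2 -0.7  0.9] w 0.994 g 0.0
[295.8 271.3] 60 al [-0.0589 -0.0561 -0.055 ] ac [0.0151 0.0174 0.0204] z [0.1438 0.1574]
[335.1 271.2] 55 al [-0.0628 -0.0559 -0.0549] ac [-0.0195 -0.0168 -0.015 ] z [0.1432 0.1568]
```

View pics/w3.png

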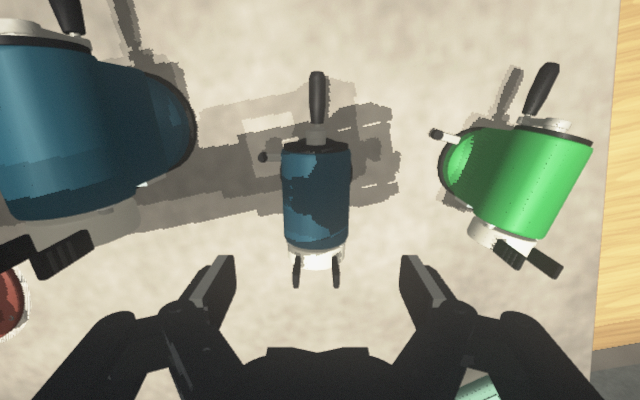

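Call:
send_rows --steps '[{"translation": [-3,-0.1,0],"delta_rot": [0,0,0],"jaw": 6.5},{"translation": [-6.2,-0.1,0],"delta_rot": [0,0,0],"jaw": 6.5},{"translation": [-6.2,-0.1,2],"delta_rot": [0,0,0],"jaw": 6.5},{"translation": [-6.2,-0.1,4],"delta_rot": [0,0,0],"jaw": 6.5},{"translation": [-6.2,-0.1,6],"delta_rot": [0,0,0],"jaw": 6.5},{"translation": [-6.2,-0.1,8],"delta_rot": [0,0,0],"jaw": 6.5},{"translation": [-6.2,-0.1,9],"delta_rot": [0,0,0],"jaw": 6.5},{"translation": [-6.2,-0.1,9],"delta_rot": [0,0,0],"jaw": 6.5}]'

```text
time: 9.85
tool_pos: [0.5606, -0.0167, 0.1484]
tool_rot: [-0.001, 0.785, 0.62, -0.001]
contact_force: [-1.2, -1.0, -0.3]
gripper_width: 0.757
grasp_force: 0.0
```

```bash
python3 -c "
from h import *
sh()"
```

```text
t 9.85 along -0.0601 across 0.0017 z 0.1484 F sharp [-1.2  0.9 -0.3] w 0.757 g 0.0
```

Call:
send_rows --steps '[{"translation": [-0.15,0.12,0.3],"delta_rot": [0,0,0],"jaw": 6.5},{"translation": [-0.15,0.12,0.3],"delta_rot": [0,0,0],"jaw": 5},{"translation": [-0.15,0.12,0.3],"delta_rot": [0,0,0],"jaw": 4},{"translation": [-0.15,0.12,0.3],"delta_rot": [0,0,0],"jaw": 3},{"translation": [-0.15,0.12,0.3],"delta_rot": [0,0,0],"jaw": 2.5},{"translation": [-0.15,0.12,0.3],"delta_rot": [0,0,0],"jaw": 2},{"translation": [-0.15,0.12,0.3],"delta_rot": [0,0,0],"jaw": 2},{"translation": [-0.15,0.12,0.3],"delta_rot": [0,0,0],"jaw": 2}]'

```text
time: 10.65
tool_pos: [0.5619, -0.0188, 0.15]
tool_rot: [-0.001, 0.785, 0.62, -0.001]
contact_force: [-9.8, 0.3, 13.0]
gripper_width: 0.249
grasp_force: 58.1
```

```bash
python3 -c "
from h import *
sh()"
```

```text
t 10.65 along -0.0619 across -0.0001 z 0.1500 F sharp [-2.   9.6 13. ] w 0.249 g 58.1
```

```bash
python3 -c "
from h import *
sh()
f=grab_frame('wrist'); g=grab_frame('side'); s=grab_frame('scene')
p=proj(g,[.5619,-.0188,.15])[0].astype(int); q=proj(s,[.5619,-.0188,.15])[0].astype(int)
c=lambda im,p,k:cv2.resize(im[p[1]-k:p[1]+k,p[0]-k:p[0]+k],(400,400),interpolation=cv2.INTER_CUBIC)
w=c(f['pixels'],(320,280),100)
cv2.imwrite('pics/w4.png',np.hstack([w,c(g['pixels'],p,40)]))"
```

```text
t 10.65 along -0.0619 across -0.0001 z 0.1500 F sharp [-2.   9.6 13. ] w 0.249 g 58.1
```

View pics/w4.png

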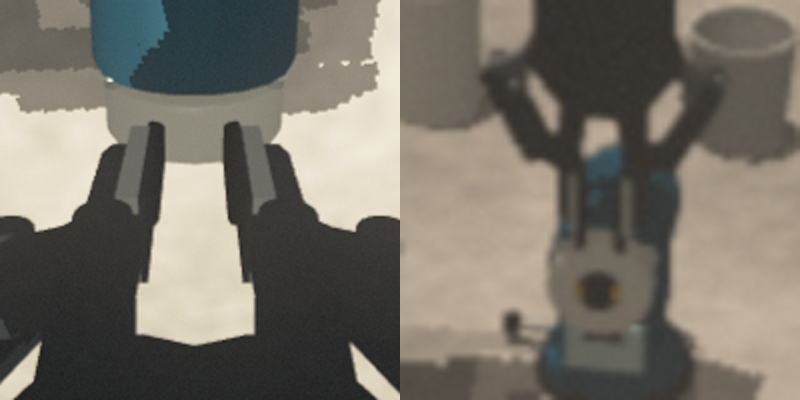

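The pads hold both tabs (wrist crop at 145 and 240), with the plate rim visible below. Drawing out while relaxing the vertical load.

Call:
send_rows --steps '[{"translation": [0,0,-0.2],"delta_rot": [0,0,0],"jaw": 1.5},{"translation": [-0.5,0,-0.35],"delta_rot": [0,0,0],"jaw": 1.5},{"translation": [-1.0,0,-0.35],"delta_rot": [0,0,0],"jaw": 1.5},{"translation": [-1.5,0,-0.35],"delta_rot": [0,0,0],"jaw": 1.5},{"translation": [-2.0,0,-0.35],"delta_rot": [0,0,0],"jaw": 1.5},{"translation": [-2.5,0,-0.35],"delta_rot": [0,0,0],"jaw": 1.5},{"translation": [-3.0,0,-0.35],"delta_rot": [0,0,0],"jaw": 1.5},{"translation": [-3.0,0,-0.35],"delta_rot": [0,0,0],"jaw": 1.5}]'

```text
time: 11.6
tool_pos: [0.5549, -0.0475, 0.1503]
tool_rot: [-0.002, 0.785, 0.62, 0.0]
contact_force: [-2.8, 5.9, -0.7]
gripper_width: 0.243
grasp_force: 59.5
```

```bash
python3 -c "
from h import *
sh()"
```

```text
t 11.6 along -0.0913 across 0.0000 z 0.1503 F sharp [ 5.1  4.1 -0.7] w 0.243 g 59.5
```

Call:
send_rows --steps '[{"translation": [-0.3,0,0],"delta_rot": [0,0,0],"jaw": 1.5},{"translation": [-0.5,0,0],"delta_rot": [0,0,0],"jaw": 1.5},{"translation": [-0.7,0,0],"delta_rot": [0,0,0],"jaw": 1.5},{"translation": [-0.85,0,0],"delta_rot": [0,0,0],"jaw": 1.5},{"translation": [-0.85,0,0],"delta_rot": [0,0,0],"jaw": 1.5},{"translation": [-0.85,0,0],"delta_rot": [0,0,0],"jaw": 1.5},{"translation": [-0.85,0,0],"delta_rot": [0,0,0],"jaw": 1.5},{"translation": [-0.85,0,0],"delta_rot": [0,0,0],"jaw": 1.5}]'

```text
time: 12.4
tool_pos: [0.5531, -0.0552, 0.1503]
tool_rot: [-0.002, 0.785, 0.62, 0.0]
contact_force: [-2.0, 6.0, -0.6]
gripper_width: 0.237
grasp_force: 59.5
```

```bash
python3 -c "
from h import *
sh()
f=grab_frame('wrist')
P=cloud(f); hv=cv2.cvtColor(f['pixels'],cv2.COLOR_BGR2HSV); al=P[...,:2]@a-.1747; ac=P[...,:2]@n+.5507
m=(abs(ac)<.035)&(P[...,2]>.05)&(hv[...,1]>120)&((hv[...,0]<8)|(hv[...,0]>172)); print('red',m.sum(),np.percentile(al[m],[2,50,98]) if m.any() else '')
g=(abs(ac)<.012)&(P[...,2]>.11)&(P[...,2]<.135)&(hv[...,1]<60)&(al<-.046)&(al>-.12); print('plate top al',np.percentile(al[g],[1,99]) if g.any() else '')
cv2.imwrite('pics/w5.png',cv2.resize(f['pixels'][150:350,220:420],(500,500),interpolation=2))"
```

```text
t 12.4 along -0.0993 across 0.0000 z 0.1503 F sharp [ 5.4  3.3 -0.6] w 0.237 g 59.5
red 379 [-0.05513838 -0.05135524 -0.04781933]
plate top al [-0.10540725 -0.08604859]
```

View pics/w5.png

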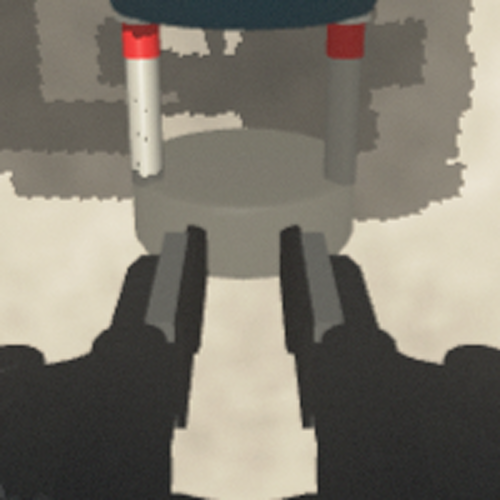

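Both red bands are fully out at about 37.5 mm (crop 140,40 and 345,40). Holding briefly to check that nothing creeps.

Call:
send_rows --steps '[{"translation": [0,0,0],"delta_rot": [0,0,0],"jaw": 1.5},{"translation": [0,0,0],"delta_rot": [0,0,0],"jaw": 1.5},{"translation": [0,0,0],"delta_rot": [0,0,0],"jaw": 1.5},{"translation": [0,0,0],"delta_rot": [0,0,0],"jaw": 1.5},{"translation": [0,0,0],"delta_rot": [0,0,0],"jaw": 1.5},{"translation": [0,0,0],"delta_rot": [0,0,0],"jaw": 1.5},{"translation": [0,0,0],"delta_rot": [0,0,0],"jaw": 1.5},{"translation": [0,0,0],"delta_rot": [0,0,0],"jaw": 1.5}]'

```text
time: 13.25
tool_pos: [0.5531, -0.0551, 0.1502]
tool_rot: [-0.002, 0.785, 0.62, 0.0]
contact_force: [-2.7, 6.4, 0.2]
gripper_width: 0.24
grasp_force: 59.5
```

```bash
python3 -c "
from h import *
sh()
f=grab_frame('wrist')
P=cloud(f); hv=cv2.cvtColor(f['pixels'],cv2.COLOR_BGR2HSV); al=P[...,:2]@a-.1747; ac=P[...,:2]@n+.5507
m=(abs(ac)<.035)&(P[...,2]>.05)&(hv[...,1]>120)&((hv[...,0]<8)|(hv[...,0]>172)); print('red',m.sum(),np.percentile(al[m],[2,50,98]))
g=(abs(ac)<.012)&(P[...,2]>.11)&(P[...,2]<.135)&(hv[...,1]<60)&(al<-.046)&(al>-.12); print('plate',np.percentile(al[g],[1,99]))
sh()
if m.sum()>330: print(job_done())"
```

```text
t 13.25 along -0.0992 across 0.0000 z 0.1502 F sharp [5.6 4.1 0.2] w 0.24 g 59.5
red 379 [-0.05519063 -0.05140044 -0.04776525]
plate [-0.10555872 -0.0861333 ]
t 13.3 along -0.0993 across 0.0000 z 0.1502 F sharp [ 6.4  3.9 -0.5] w 0.243 g 59.5
the job is handed in; nothing more can be done
None
```

I gave the small blue sharpener's crank one full clockwise turn and let go. The job is handed in with the tabs pinched and the front plate held still about 37.5 mm out, both red bands clear of the housing, though the hand-in returned no verdict.

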